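Open the sauce dispenser for refilling

TASK

The sauce dispenser is to be refilled: turn its selector knob to the fill mark (the small open ring), and after that take off the round grey filler cap beside it. Nobody remembers which way the cap's thread goes, so try one way and, if it comes up against a stop, turn the other way until it lifts off. Finish while still holding the cap in the gripper, still and level, straight above its neck and about 8 cm clear of it so that drips fall back in; leave the knob at the fill mark and everything else on the table where it stands.

Things in the scene. Friction and masses are not known exactly. Their poses are not given: they have to be found in the camera images.
- dispenser: fixed low stainless-steel sauce dispenser, 240 (x) x 360 (y) x 130 mm tall; origin at the centre of its underside, z up, front with spout on its -x side. On its flat deck: selector at (-45, -90) mm, neck with cap at (-20, 100) mm, a grey pump housing 75 x 100 x 45 mm tall at (72, -20) mm, and a loose portion cup near (80, 120) mm
- selector (a joint): angle of the selector knob (rad), growing clockwise seen from above. Detents at 0 (one bar on the deck), 0.7 (two bars) and 1.4 (small open ring: the fill mark); end stops just past 0 and 1.4. Starts at the one-bar or two-bar mark or between. About 0.2 N m turns it over a click; near a detent it snaps in when released
- selector_grip (a point): point on the selector's axis at grip height, 37 mm above the deck. Black knob: upright bar 42 mm long, 14 mm thick, from 14 to 44 mm above the deck, on a disc 44 mm wide. The frame turns with the knob: x along the bar, white pointer line at its -x end. At 0.7 the pointer faces the dispenser's front (-x), at 0 it points 0.7 rad towards its -y side, at 1.4 towards its +y side
- fill_mark (a point): the fill mark: a small black open ring, 20 mm wide, flat on the deck 48 mm from the selector's axis; the pointer points at it when the selector is at 1.4
- cap: loose round grey fluted filler cap, 70 g, 48 mm wide, its top 34 mm above the neck's rim, with a flange 60 mm wide and 4 mm thick at its foot. Origin on its axis at the flange's underside, which rests on the neck's rim; z up along its axis, x starts along the dispenser's x. Below the origin a white stem 26 mm wide, 20.5 mm long, with two lugs, reaches into the neck
- cap_grip (a point): point on the cap's axis 27 mm above its flange's underside, where it can be gripped. The thread is right- or left-handed from run to run, unseen from outside: the wrong way it stops hard within 0.1 rad; the right way it turns lightly, without rising, and is free after about 1.1 rad: from there to 2.1 rad (a stop) it lifts straight out. Before that it is held down
- neck (a point): centre of the neck's rim, 156 mm above the table; the neck is a fixed steel ring 64 mm wide outside, 41 mm inside, standing 26 mm above the deck
- portion_cup: small loose steel portion cup, 54 mm wide, 35 mm tall, standing on the dispenser's deck at its far left; a bystander. Origin at the centre of its underside
- bowl: loose round steel mixing bowl, 210 mm wide, 100 mm tall; a bystander. Origin at the centre of its underside
- squeeze_bottle: loose upright red squeeze bottle, 60 mm wide, 180 mm tall; a bystander. Origin at the centre of its underside
- spice_jar: loose amber jar with a black lid, 52 mm wide, 85 mm tall; a bystander. Origin at the centre of its underside
- spatula: loose kitchen spatula lying flat, 280 mm long, black handle; origin at its middle; a bystander
- bun_a: loose bun half lying flat, 100 mm wide, 29 mm tall; a bystander. Origin at the centre of its underside
- bun_b: another bun half, same size; a bystander. Origin at the centre of its underside

How it is judged:
By the outcome, as a careful person would: the job done as asked, in the order asked, and still so for the second after the job is handed in, while the arm keeps its last pose, push and grip.
It also fails if it takes over 54 s, if anything falls off the work surface, if the arm or the gripper's body presses on something with over 40 N, if the wrist force passes 120 N, or if a joint passes its speed limit or range.

ROBOT

A 6-joint arm with a two-finger parallel gripper is mounted at the origin on the work surface. World frame = base frame: x ahead of the robot, y to its left, z up, the work surface at z = 0. Lengths are in m, angles in rad, forces in N, time in s.
With the tool pointing down it reaches from about 0.275 to 1 m from the base axis. Payload 8.4 kg.
Tool frame: the origin (TCP) lies midway between the tips of the shut fingers; the grasp point (between the pads) lies 19 mm behind it (r.grip_point_offset is the distance from the TCP to the grasp point, in m); z points along the fingers, y is the line along which they close (so a half turn about z gives the same grasp; the last joint's range is limited). The gripper opens to 85 mm and grips with 20 to 120 N. Pads are 22 mm wide; open, the fingers measure 114 mm over their backs; the gripper's body (76 mm by 85 mm) begins 54 mm behind the grasp point. The pads swing forward as they close: fully open they stand 13 mm farther back than shut.
Start: joints at [-1.119, 0.353, 1.633, -0, 1.155, -0.002], TCP at [0.274, -0.562, 0.231] pointing down, gripper open.
Joint ranges: [-2.63, 2.63], [-0.92, 2.1], [0.06, 2.66], [-1.3, 4.44], [0, 2.69], [-3.02, 3.02]. Speed limits (rad/s): [2.22, 2.22, 2.79, 3.14, 3.14, 3.14].

INTERFACE

Orientations are given as a rotation vector (axis times angle).
In Python, from plant import r gives the robot as it stands.
- The arm moves only by the shell command python3 -m inch 'ROWS' [OPENING] [FORCE]. ROWS is a JSON object whose one key "targets" holds a list of rows, each a list of 2 entries, a list of its own where there are three numbers: the shift along the tool's x, y, z in units of 30 mm (1.0 is 30 mm), then the turn about the tool's z in units of 5 degrees (1.0 is 5 degrees). A call has exactly 8 rows; each row shifts and turns the commanded pose from where the row before left it, along the tool's axes as they then stand; what a row does not reach is not made up. A row lasts 1/12 s, in which the tool goes at most 41.7 mm and 7.16 degrees, less where a joint would pass 70% of its speed; a pose out of reach is approached as far as the arm can. A call is refused whole if a number of a shift passes 1 or a number of a turn 1, either way. A call with a gripper value outside its range is refused whole. OPENING is the finger opening in mm, from 0 to 85.4, set as the call begins (- or left out, the last holds). The fingers move at their own pace and stop on an object; FORCE is the grip in N (left out, the last holds). Time passes only in rows, so rows that do not move let the fingers close, or fill a call up. It gives the time, the measured TCP pose, the force, the opening and the grip force at its end, in the units of the state.
- r.read_state(): the state, without advancing time (a new reading comes with each control period).
- r.capture(name): name is "scene" or "top" or "wrist"; returns the picture (480x640x3 uint8, red, green, blue); there is no depth.
- r.camera_model(name): a dict with "mtx" (3x3 intrinsics, pixels), "world_to_cam" (4x4, takes a point from world to camera coordinates). Camera axes: x right, y down, z forward; pixel columns grow to the right and rows downward; lengths in m; the calibration is good to about 2 mm. The wrist camera is an equidistant fisheye: a pixel r from the principal point sees the ray r / f radians off the axis. A picture is of the moment at which its call begins: read the wrist's pose just before it. camera_model takes no time and is no camera call; for the wrist camera it gives the pose at the moment of the call.
- r.hand_in(): hands the job in; it is judged then, once.
The state is a dict: "clock": time; "qpos": joint angles; "joint_velocities": joint speeds; "effort": joint torques, N m; "position": TCP position; "tool_rot": TCP orientation; "contact_force": force on the tool from outside, world axes, zero at the start; "ft_torque": the same for the moment, N m; "opening": finger opening in m; "grasp_force": force on a finger pad.
Only numpy, scipy, OpenCV 4.12 (cv2) and the standard library are available. Lean on these libraries where they do the work, as an engineer would, in place of code of your own. Each camera call takes 0.05 s, during which the arm holds its last target. There are 200 camera calls.

## Working session

There is one attempt and no reset: what is moved stays moved. The work goes in short steps, Python scripts to look and compute and a shell command to move; the robot and the scene stay as the last step left them, time stands still between calls to the robot, and variables do not carry over. Pictures are saved under pics/ and viewed, at most 10 in all, crops included, and the job is handed in when it is done.

```bash
mkdir -p pics; ls
python3 - <<'E'
from plant import r
import cv2,numpy as np
s=r.read_state();print(s)
for n in("scene","top"):
    im=r.capture(n);cv2.imwrite(f"pics/{n}0.png",im[...,::-1]);m=r.camera_model(n);print(n,np.round(m["mtx"],1).tolist(),np.round(m["world_to_cam"],4).tolist())
E
```

```text
pics
{'clock': 0.0, 'qpos': array([-1.11940569e+00,  3.53645736e-01,  1.63415585e+00,  4.09768707e-05,
        1.15518983e+00, -2.37395328e-03]), 'joint_velocities': array([ 5.21575613e-04, -1.12040280e-04,  1.60240835e-03,  1.10455358e-04,
        7.23078189e-05,  6.44505499e-04]), 'effort': array([ 5.32018712e-04, -6.05244398e+01, -3.42060435e+01,  4.51926292e-05,
        9.48228640e-03, -5.91211560e-06]), 'position': array([ 0.27378457, -0.56130242,  0.23055389]), 'tool_rot': array([-3.05975025e+00, -7.06338438e-01,  4.31569838e-04]), 'contact_force': array([-0.27181389, -0.18915797, -0.1842755 ]), 'ft_torque': array([-0.00978445, -0.01127059,  0.01551363]), 'grasp_force': 0.0, 'opening': 0.08537600605231004}
scene [[516.1, 0.0, 312.3], [0.0, 516.1, 235.6], [0.0, 0.0, 1.0]] [[0.1786, 0.9839, 0.0064, -0.1272], [0.8233, -0.1459, -0.5485, -0.3068], [-0.5388, 0.1033, -0.8361, 1.8155], [0.0, 0.0, 0.0, 1.0]]
top [[611.1, 0.0, 314.3], [0.0, 611.1, 242.3], [0.0, 0.0, 1.0]] [[-0.0255, -0.9997, 0.0021, 0.0385], [-0.9967, 0.0253, -0.0772, 0.4867], [0.0771, -0.0041, -0.997, 1.8148], [0.0, 0.0, 0.0, 1.0]]
```

View pics/top0.png

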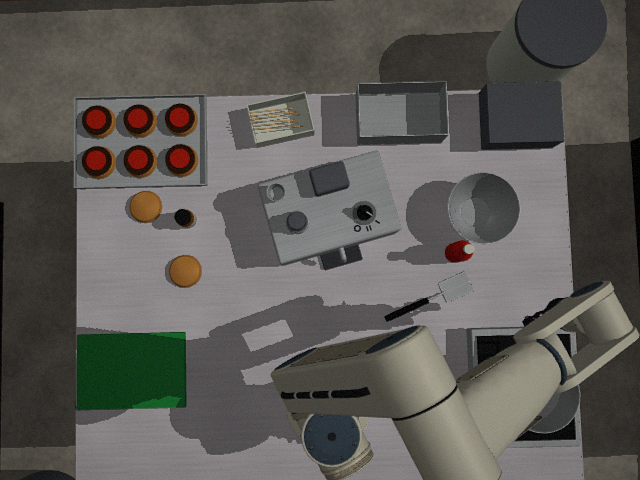

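View pics/scene0.png

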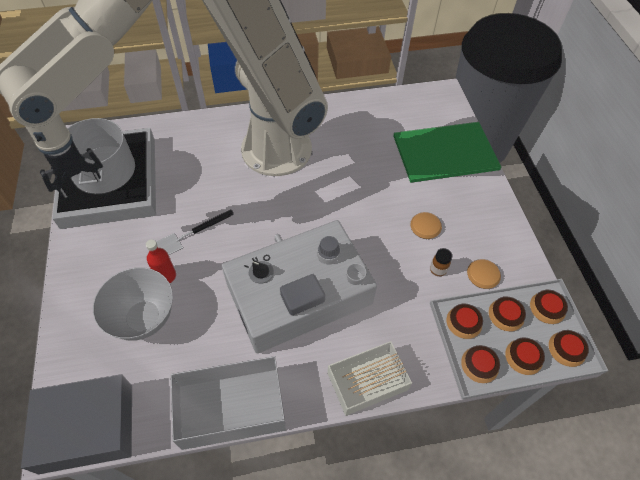

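The top view shows the dispenser around (330,210): cap ≈(297,222), knob ≈(364,212), ring ≈(357,228), bars ≈(368,228) and (377,221), portion cup (274,191). In the scene view the cap is at (329,247) and the knob at (261,270). Next I'll zoom in and measure.

```bash
cat > h.py <<'E'
import numpy as np,cv2
from plant import r
def ray(n,u,v,m=None):
    m=m or r.camera_model(n);K=np.array(m["mtx"]);T=np.array(m["world_to_cam"]);R=T[:3,:3]
    x=(u-K[0,2])/K[0,0];y=(v-K[1,2])/K[1,1]
    if n=="wrist":
        t=np.hypot(x,y);d=np.array([x/t*np.sin(t),y/t*np.sin(t),np.cos(t)]) if t>1e-9 else np.array([0,0,1.])
    else:d=np.array([x,y,1.])
    return -R.T@T[:3,3],R.T@d
def onz(n,u,v,z,m=None):
    o,d=ray(n,u,v,m);return o+d*(z-o[2])/d[2]
def proj(n,p,m=None):
    m=m or r.camera_model(n);K=np.array(m["mtx"]);T=np.array(m["world_to_cam"]);q=T[:3,:3]@p+T[:3,3]
    if n=="wrist":
        t=np.arctan2(np.hypot(q[0],q[1]),q[2]);a=np.array([q[0],q[1]])/np.hypot(q[0],q[1])*t
    else:a=q[:2]/q[2]
    return a*[K[0,0],K[1,1]]+K[:2,2]
E
python3 - <<'E'
from h import *
a=cv2.imread("pics/top0.png");b=cv2.imread("pics/scene0.png")
ca=cv2.resize(a[145:275,250:410],None,fx=4,fy=4,interpolation=cv2.INTER_CUBIC)
cb=cv2.resize(b[215:355,215:385],None,fx=4,fy=4,interpolation=cv2.INTER_CUBIC)
cv2.imwrite("pics/t1.png",ca);cv2.imwrite("pics/s1.png",cb)
# deck outline in top view by corners of deck: lightness mask
g=cv2.cvtColor(a,cv2.COLOR_BGR2GRAY)
for n,uv in dict(cap=(297,218,.19),knob=(364,210,.174),ring=(357.5,228,.13),cup=(274,191,.14)).items(): print(n,onz("top",*uv))
for n,uv in dict(cap=(329,242,.19),knob=(260,264,.174),ring=(266.5,258,.13)).items(): print('sc',n,onz("scene",*uv))
for p in [(a,(250,145,160,130)),(b,(215,215,170,140))]:
    im,(x,y,w,h)=p;s=im[y:y+h,x:x+w];gg=cv2.cvtColor(s,cv2.COLOR_BGR2GRAY)
    nn,l,st,c=cv2.connectedComponentsWithStats((gg<45).astype('uint8'))
    for i in range(1,nn):
        if st[i,4]>4: print(st[i]+[x,y,0,0,0],c[i]+[x,y])
E
```

```text
cap [0.54203737 0.07235938 0.19      ]
knob [ 0.56144669 -0.11246671  0.174     ]
ring [ 0.51641345 -0.09633211  0.13      ]
cup [0.62615665 0.1365618  0.14      ]
sc cap [0.53332079 0.07638255 0.19      ]
sc knob [ 0.55902953 -0.11323543  0.174     ]
sc ring [ 0.51726922 -0.09353157  0.13      ]
[309 170  39  26 111] [323.94594595 187.62162162]
[355 205  18  16 191] [363.4921466  211.94764398]
[287 213  15  18  47] [291.29787234 225.17021277]
[320 245  42  25 487] [340.38193018 257.11704312]
[215 215  16   9  74] [220.68918919 217.72972973]
[253 264  16  14 175] [259.94285714 270.47428571]
```

View pics/t1.png

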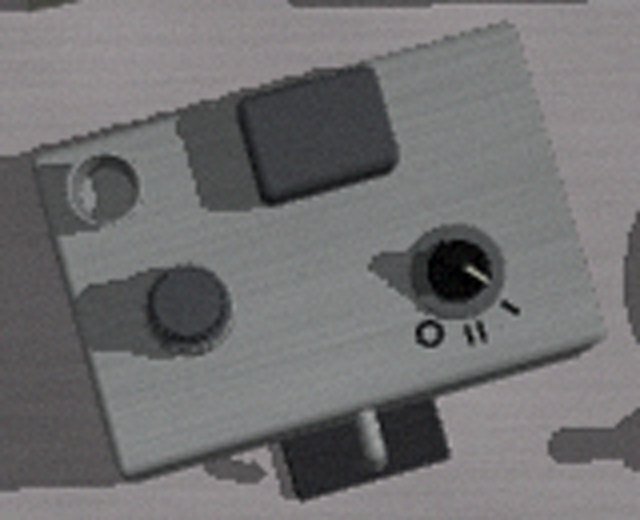

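View pics/s1.png

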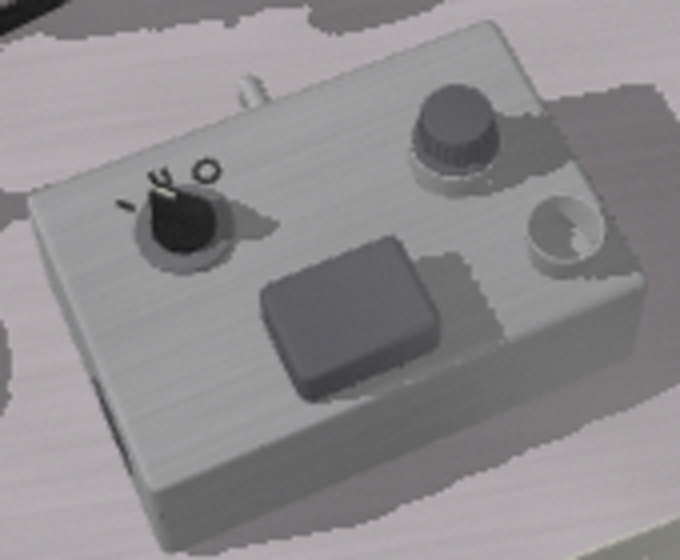

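Top crop: deck corners (36,155),(510,22),(605,340),(125,478); cap top (190,302); knob disc (458,272); pointer line (465,265)→(490,283) near the one-bar mark. The scene crop agrees, with cap top (458,118), knob (184,225) and ring (207,170).

Run:
```python
from h import *
t=lambda u,v,z:onz("top",250+u/4-.4,145+v/4-.4,z)
s=lambda u,v,z:onz("scene",215+u/4-.4,215+v/4-.4,z)
C=np.array([t(36,155,.13),t(510,22,.13),t(605,340,.13),t(125,478,.13)])
print(np.round(C,3),[np.linalg.norm(C[i]-C[i-1]) for i in range(4)])
D=np.array([s(490,22,.13),s(30,200,.13),s(155,490,.13),s(643,283,.13)]);print(np.round(D,3),[np.linalg.norm(D[i]-D[i-1]) for i in range(4)])
for nm,P in (("top",C),):
    c=P.mean(0);yv=(P[0]-P[1]+P[3]-P[2]);yaw=np.arctan2(-yv[0],yv[1]);print(nm,c,yaw)
c2=D.mean(0);yv=D[0]-D[1]+D[3]-D[2];yaw2=np.arctan2(-yv[0],yv[1]);print("sc",c2,yaw2)
for c,y in((c,yaw),(c2,yaw2)):
    R=np.array([[np.cos(y),-np.sin(y)],[np.sin(y),np.cos(y)]])
    for n,p in dict(knob=(-.045,-.09),neck=(-.02,.1)).items(): print(n,c[:2]+R@p)
print("meas top cap",t(190,302,.19),"disc",t(458,272,.142),"ring",t(430,333,.13))
print("meas sc cap",s(458,118,.19),"disc",s(184,228,.142),"ring",s(207,171,.13))
p,q=t(465,265,.174),t(490,283,.174);print("pointer top",np.arctan2(*(q-p)[1::-1]), q)
p,q=s(176,195,.174),s(150,190,.174);print("pointer sc",np.arctan2(*(q-p)[1::-1]),q)
st=r.read_state();T=r.camera_model("wrist");M=np.array(T["world_to_cam"]);print(-M[:3,:3].T@M[:3,3],M[2,:3],T["mtx"])
```

```text
[[ 0.651  0.18   0.13 ]
 [ 0.738 -0.159  0.13 ]
 [ 0.509 -0.219  0.13 ]
 [ 0.42   0.122  0.13 ]] [np.float64(0.23806127371511251), np.float64(0.35059399235397065), np.float64(0.23692300927460516), np.float64(0.3521061505601587)]
[[ 0.427  0.124  0.13 ]
 [ 0.517 -0.215  0.13 ]
 [ 0.74  -0.156  0.13 ]
 [ 0.652  0.181  0.13 ]] [np.float64(0.23241981960339414), np.float64(0.3506959763451333), np.float64(0.23089168636324328), np.float64(0.3479157232019389)]
top [ 0.5794277  -0.01878118  0.13      ] 0.25330098816612623
sc [ 0.58387391 -0.0167811   0.13      ] 0.25817058133384335
knob [ 0.55841772 -0.11718637]
neck [0.5350058  0.07301585]
knob [ 0.56334337 -0.11528742]
neck [0.53900552 0.07479853]
meas top cap [0.53627052 0.0722213  0.19      ] disc [ 0.55820542 -0.11530898  0.142     ] ring [ 0.51686743 -0.09521607  0.13      ]
meas sc cap [0.53987049 0.07534484 0.19      ] disc [ 0.5637523  -0.11473077  0.142     ] ring [ 0.51513378 -0.09366585  0.13      ]
pointer top -2.225653724973082 [ 0.54604221 -0.13431231  0.174     ]
pointer sc -1.962912034779771 [ 0.54964723 -0.13300205  0.174     ]
[ 0.33464603 -0.53170625  0.3748774 ] [-0.24428414 -0.11808336 -0.96248718] [[371.64829954   0.         322.13557217]
 [  0.         371.64829954 237.44608644]
 [  0.           0.           1.        ]]
```

Both views agree on: knob ≈(0.560,−0.1155), neck ≈(0.5375,0.074), dispenser yaw ≈0.256, selector ≈0. Sizes and heights check out. Next I'll move above the knob.

```bash
cat >> h.py <<'E'
from scipy.spatial.transform import Rotation as Ro
def need(p,ang):
    s=r.read_state();R=Ro.from_rotvec(s["tool_rot"]).as_matrix();a=np.arctan2(R[1,0],R[0,0])
    d=R.T@(np.array(p)-s["position"]);t=-(ang-a);t=(t+np.pi/2)%np.pi-np.pi/2
    print("t%.2f"%s["clock"],"pos",np.round(s["position"],4),"ang %.3f"%a,"need units",np.round(d/.03,2),"turn units %.2f"%(np.degrees(t)/5),"F",np.round(s["contact_force"],1),"q",np.round(s["qpos"],2))
E
python3 -m inch '{"targets":[[[0.5,-0.3,-0.9],0],[[0.94,-0.575,-0.4],0],[[0.94,-0.575,0],0],[[0.94,-0.575,0],0],[[0.94,-0.575,0],0],[[0.94,-0.575,0],0],[[0.94,-0.575,0],0],[[0.94,-0.575,0],0]]}'
python3 -m inch '{"targets":[[[0.94,-0.575,0],0],[[0.94,-0.575,0],0],[[0.94,-0.575,0],0],[[0.94,-0.575,0],0],[[0.94,-0.575,0],0],[[0.94,-0.575,0],-1],[[0,0,0],-1],[[0,0,0],-1]]}'
python3 -c "
from h import *
need((.56,-.1155,.26),.95)"
```

```text
clock: 0.77
position: [0.4084, -0.3504, 0.2701]
tool_rot: [-3.061, -0.706, 0.0]
contact_force: [0.8, -0.2, 0.3]
opening: 0.0855
grasp_force: 0.0
clock: 1.43
position: [0.5154, -0.1829, 0.2699]
tool_rot: [-2.938, -1.111, 0.001]
contact_force: [-0.6, 0.6, 1.0]
opening: 0.0852
grasp_force: 0.0
t1.43 pos [ 0.5154 -0.1829  0.2699] ang 0.723 need units [ 2.6  -0.7   0.33] turn units -2.60 F [-0.6  0.6  1. ] q [-0.34  0.2   1.76  0.    1.19  0.5 ]
```

```bash
python3 -m inch '{"targets":[[[0.86,-0.23,0],0],[[0.86,-0.23,0],0],[[0.87,-0.24,0.3],0],[[0,0,0],-0.9],[[0,0,0],-0.85],[[0,0,0],-0.85],[[0,0,0],0],[[0,0,0],0]]}'
python3 -c "
from h import *
need((.56,-.1155,.26),.95)
m=r.camera_model('wrist');im=r.capture('wrist');cv2.imwrite('pics/w1.png',im[...,::-1])
import json;json.dump({k:np.array(v).tolist() for k,v in m.items() if k in('mtx','world_to_cam')},open('w1.json','w'))
for p in ((.56,-.1155,.174),(.516,-.0945,.13),(.5375,.074,.19)):print(proj('wrist',np.array(p),m))
"
```

```text
clock: 2.1
position: [0.5594, -0.1179, 0.261]
tool_rot: [-2.8, -1.423, 0.001]
contact_force: [0.0, -0.1, 0.5]
opening: 0.0854
grasp_force: 0.0
t2.10 pos [ 0.5594 -0.1179  0.261 ] ang 0.940 need units [ 0.08 -0.03  0.03] turn units -0.11 F [ 0.  -0.1  0.5] q [-0.21  0.24  1.72  0.    1.18  0.42]
[321.6401896  237.94480157]
[259.9013919  233.57287089]
[117.73458729  33.50000201]
```

View pics/w1.png

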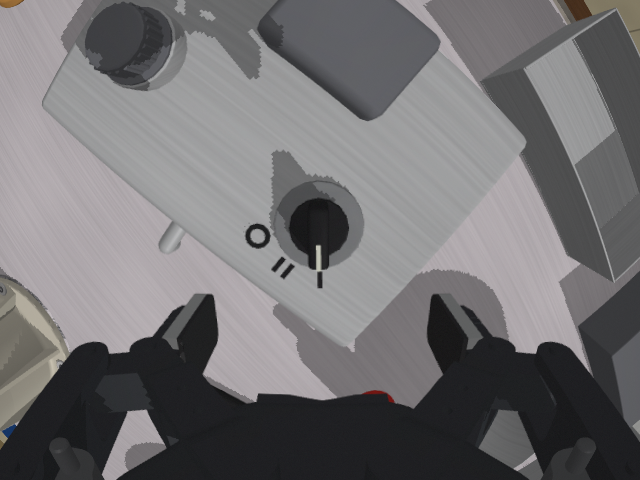

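Wrist view: the bar runs from (318,200) to the pointer end at (319,271), aligned with tool x and pointing at the one-bar mark (320,280). Ring is at (258,236). I'll refine from these.

```bash
python3 -c "
from h import *
import json;m=json.load(open('w1.json'))
a=onz('wrist',318,200,.174,m);b=onz('wrist',319,271,.174,m);d=onz('wrist',319,225,.14,m);R=onz('wrist',258,236,.13,m)
print(a,b,(a+b)/2,np.linalg.norm(a-b),np.arctan2(*(a-b)[1::-1]),d,R)
im=cv2.cvtColor(cv2.imread('pics/w1.png'),cv2.COLOR_BGR2GRAY)[190:285,270:370]
n,l,st,c=cv2.connectedComponentsWithStats((im<40).astype('uint8'));i=1+st[1:,4].argmax();print(st[i],c[i]+[270,190])
"
```

```text
[ 0.57281396 -0.09405864  0.174     ] [ 0.54509998 -0.13292361  0.174     ] [ 0.55895697 -0.11349113  0.174     ] 0.0477341601304177 0.9513432511785863 [ 0.55851928 -0.11411589  0.14      ] [ 0.51356317 -0.09513696  0.13      ]
[  19    8   60   71 2692] [318.20356612 228.14933135]
```

```bash
python3 -c "
from h import *
need((.5585,-.1148,.150),.951)"
```

```text
t2.15 pos [ 0.5594 -0.118   0.2611] ang 0.940 need units [ 0.07 -0.09  3.7 ] turn units -0.13 F [-0.2  0.4  0.8] q [-0.21  0.24  1.72 -0.    1.18  0.42]
```

```bash
python3 -m inch '{"targets":[[[0.07,-0.09,0.3],-0.13],[[0,0,0.7],0],[[0,0,0.8],0],[[0,0,0.7],0],[[0,0,0.6],0],[[0,0,0.4],0],[[0,0,0.2],0],[[0,0,0],0]]}'
python3 -m inch '{"targets":[[[0,0,0],0],[[0,0,0],0],[[0,0,0],0],[[0,0,0],0],[[0,0,0],0],[[0,0,0],0],[[0,0,0],0],[[0,0,0],0]]}' 0 60
python3 -c "
from h import *
need((.5585,-.1148,.150),.951)"
```

```text
clock: 2.82
position: [0.5578, -0.1145, 0.1489]
tool_rot: [-2.79, -1.441, 0.003]
contact_force: [0.4, 0.3, -0.3]
opening: 0.0851
grasp_force: 0.0
clock: 3.48
position: [0.5586, -0.1145, 0.1509]
tool_rot: [-2.791, -1.442, -0.0]
contact_force: [-2.3, 1.9, 5.8]
opening: 0.0127
grasp_force: 58.9
t3.48 pos [ 0.5586 -0.1145  0.1509] ang 0.954 need units [-0.01  0.    0.03] turn units 0.03 F [-2.3  1.9  5.8] q [-0.21  0.36  1.82  0.    0.96  0.41]
```

```bash
python3 -m inch '{"targets":[[[0,0,0],0.5],[[0,0,0],1],[[0,0,0],1],[[0,0,0],1],[[0,0,0],1],[[0,0,0],1],[[0,0,0],1],[[0,0,0],1]]}' - 80
python3 -m inch '{"targets":[[[0,0,0],1],[[0,0,0],1],[[0,0,0],1],[[0,0,0],1],[[0,0,0],1],[[0,0,0],1],[[0,0,0],1],[[0,0,0],1]]}'
python3 -m inch '{"targets":[[[0,0,0],0.5],[[0,0,0],0],[[0,0,0],0],[[0,0,0],0],[[0,0,0],0],[[0,0,0],0],[[0,0,0],0],[[0,0,0],0]]}'
python3 -c "
from h import *
need((.5585,-.1148,.150),-.445);print(r.read_state()['ft_torque'])"
```

```text
clock: 4.15
position: [0.5586, -0.1146, 0.151]
tool_rot: [-3.107, -0.462, -0.0]
contact_force: [-2.7, 1.1, 7.0]
opening: 0.0129
grasp_force: 81.4
clock: 4.82
position: [0.5586, -0.1147, 0.151]
tool_rot: [3.078, -0.629, 0.0]
contact_force: [-2.5, 0.2, 6.7]
opening: 0.0125
grasp_force: 81.4
clock: 5.48
position: [0.5585, -0.1147, 0.151]
tool_rot: [3.065, -0.689, 0.0]
contact_force: [-3.0, 0.9, 5.2]
opening: 0.0121
grasp_force: 81.5
t5.48 pos [ 0.5585 -0.1147  0.151 ] ang -0.442 need units [-0.    0.    0.03] turn units 0.03 F [-3.   0.9  5.2] q [-0.21  0.36  1.82 -0.    0.96  1.81]
[ 0.03174147  0.4584334  -0.052895  ]
```

```bash
python3 -m inch '{"targets":[[[0,0,0],0],[[0,0,0],0],[[0,0,0],0],[[0,0,0],0],[[0,0,0],0],[[0,0,0],0],[[0,0,-0.3],0],[[0,0,-0.6],0]]}' 85
python3 -m inch '{"targets":[[[0,0,-0.9],0],[[0,0,-0.9],0],[[0,0,-0.9],0],[[0,0,-0.3],0],[[0,0,0],0],[[0,0,0],0],[[0,0,0],0],[[0,0,0],0]]}'
python3 -c "
from h import *
need((.5375,.074,.26),1.7);need((.5375,.074,.26),1.0)
m=r.camera_model('wrist');im=r.capture('wrist');cv2.imwrite('pics/w2.png',im[...,::-1])
import json;json.dump({k:np.array(v).tolist() for k,v in m.items() if k in('mtx','world_to_cam')},open('w2.json','w'))
"
```

```text
clock: 6.15
position: [0.5572, -0.1144, 0.1761]
tool_rot: [3.065, -0.689, -0.006]
contact_force: [0.3, 0.1, -0.4]
opening: 0.0853
grasp_force: 0.0
clock: 6.82
position: [0.5577, -0.1145, 0.2656]
tool_rot: [3.065, -0.689, -0.004]
contact_force: [-0.4, 1.0, -1.0]
opening: 0.0853
grasp_force: 0.0
t6.82 pos [ 0.5577 -0.1145  0.2656] ang -0.442 need units [-3.3  -5.39  0.19] turn units 11.45 F [-0.4  1.  -1. ] q [-0.21  0.24  1.71  0.    1.19  1.81]
t6.82 pos [ 0.5577 -0.1145  0.2656] ang -0.442 need units [-3.3  -5.39  0.19] turn units -16.53 F [-0.4  1.  -1. ] q [-0.21  0.24  1.71  0.    1.19  1.81]
```

View pics/w2.png

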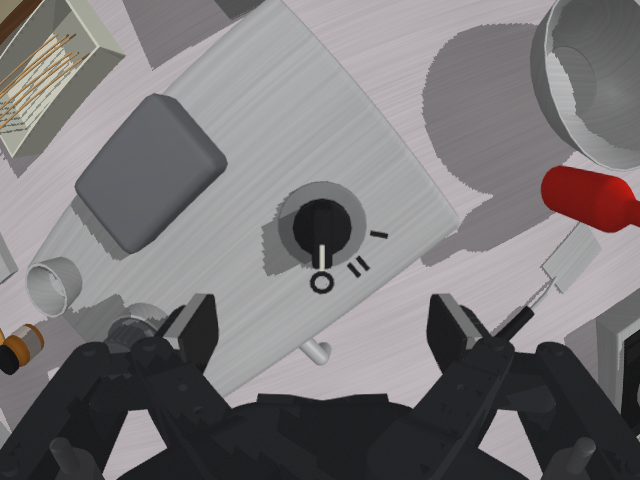

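The pointer at (322,270) aims straight at the ring (322,283), and the bystanders are untouched. Now to the cap.

```bash
python3 -m inch '{"targets":[[[-0.3,-0.5,0],0],[[-0.5,-0.8,0],0],[[-0.5,-0.8,0],0],[[-0.5,-0.8,0],0],[[-0.5,-0.85,0],0],[[-0.5,-0.82,0],0],[[-0.5,-0.82,0],0],[[0,0,0],-1]]}'
python3 -m inch '{"targets":[[[0,0,0],-1],[[0,0,0],-1],[[0,0,0],-1],[[0,0,0],-1],[[0,0,0],-1],[[0,0,0],-1],[[0,0,0],-1],[[0,0,0],-1]]}'
python3 -m inch '{"targets":[[[0,0,0],-1],[[0,0,0],-1],[[0,0,0],-1],[[0,0,0],-1],[[0,0,0],-1],[[0,0,0],-1],[[0,0,0],-1],[[0,0,0],-1]]}'
python3 -m inch '{"targets":[[[0,0,0],-1],[[0,0,0],-1],[[0,0,0],-1],[[0,0,0],0],[[0,0,0],0],[[0,0,0],0],[[0,0,0],0],[[0,0,0],0]]}'
python3 -c "
from h import *
need((.5375,.074,.162),1.3)
m=r.camera_model('wrist');im=r.capture('wrist');cv2.imwrite('pics/w3.png',im[...,::-1])
import json;json.dump({k:np.array(v).tolist() for k,v in m.items() if k in('mtx','world_to_cam')},open('w3.json','w'))
for p in ((.5375,.074,.19),(.5375,.074,.156)):print(proj('wrist',np.array(p),m))
"
```

```text
clock: 7.53
position: [0.5374, 0.0778, 0.2662]
tool_rot: [-3.091, 0.554, 0.003]
contact_force: [-0.1, -0.6, -0.2]
opening: 0.085
grasp_force: 0.0
clock: 8.2
position: [0.5379, 0.0737, 0.2662]
tool_rot: [-3.094, -0.543, 0.003]
contact_force: [-0.9, 0.4, -0.1]
opening: 0.0852
grasp_force: 0.0
clock: 8.87
position: [0.5379, 0.0738, 0.2662]
tool_rot: [-2.722, -1.568, 0.003]
contact_force: [0.3, -0.3, 0.3]
opening: 0.0853
grasp_force: 0.0
clock: 9.53
position: [0.5383, 0.0738, 0.2671]
tool_rot: [-2.499, -1.903, 0.0]
contact_force: [0.2, -0.4, 0.0]
opening: 0.0849
grasp_force: 0.0
t9.53 pos [0.5383 0.0738 0.2671] ang 1.302 need units [-0.   -0.03  3.5 ] turn units 0.02 F [ 0.2 -0.4  0. ] q [ 0.13  0.19  1.77 -0.    1.18  0.4 ]
[322.11553085 246.30437744]
[322.15955476 232.24090408]
```

View pics/w3.png

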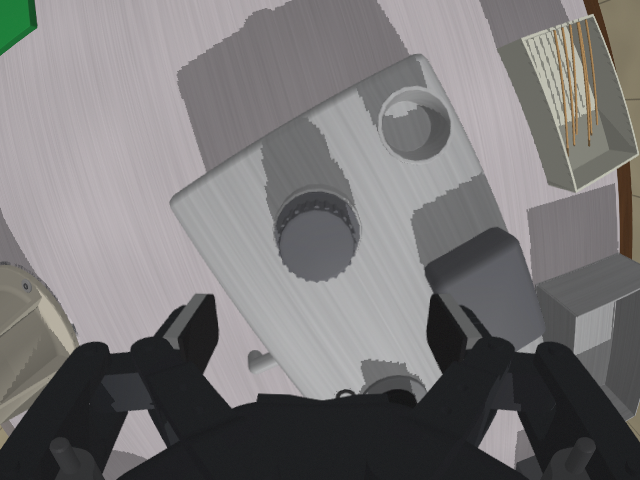

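Cap top circle is centred at ≈(318,243), radius ≈39 px. That puts its axis at ≈(0.5355,0.076), which agrees with the knob position plus the given dispenser geometry. Next: descend and grip.

```bash
python3 -m inch '{"targets":[[[0.04,-0.12,0.3],0],[[0,0,0.7],0],[[0,0,0.7],0],[[0,0,0.6],0],[[0,0,0.5],0],[[0,0,0.4],0],[[0,0,0.27],0],[[0,0,0],0]]}'
python3 -m inch '{"targets":[[[0,0,0],0],[[0,0,0],0],[[0,0,0],0],[[0,0,0],0],[[0,0,0],0],[[0,0,0],0],[[0,0,0],0],[[0,0,0],0]]}' 0 40
python3 -c "
from h import *
need((.5355,.076,.162),1.3);print(r.read_state()['ft_torque'])"
```

```text
clock: 10.25
position: [0.5338, 0.0759, 0.1612]
tool_rot: [-2.497, -1.904, 0.004]
contact_force: [-0.4, 0.7, -0.0]
opening: 0.0847
grasp_force: 0.0
clock: 10.92
position: [0.5359, 0.076, 0.1643]
tool_rot: [2.498, 1.904, 0.003]
contact_force: [-1.0, -0.7, 6.8]
opening: 0.0469
grasp_force: 41.2
t10.92 pos [0.5359 0.076  0.1643] ang 1.303 need units [-0.   -0.01  0.08] turn units 0.03 F [-1.  -0.7  6.8] q [0.14 0.3  1.88 0.   0.96 0.41]
[-0.01515624  0.19684453 -0.01140701]
```

```bash
python3 -m inch '{"targets":[[[0,0,0],-0.4],[[0,0,0],-0.4],[[0,0,0],-0.4],[[0,0,0],-0.4],[[0,0,0],0],[[0,0,0],0],[[0,0,0],0],[[0,0,0],0]]}'
python3 -c "
from h import *
need((.5355,.076,.162),1.3);print(r.read_state()['ft_torque'])"
```

```text
clock: 11.58
position: [0.5357, 0.0764, 0.1643]
tool_rot: [-2.361, -2.073, -0.003]
contact_force: [-1.4, 1.5, 7.6]
opening: 0.047
grasp_force: 41.4
t11.58 pos [0.5357 0.0764 0.1643] ang 1.441 need units [-0.02 -0.01  0.08] turn units 1.62 F [-1.4  1.5  7.6] q [0.14 0.3  1.88 0.   0.96 0.27]
[ 0.2527872   0.32850591 -0.68533311]
```

Torque jumped to −0.69 N·m, so that's the stop. Reverse to clockwise.

```bash
python3 -m inch '{"targets":[[[0,0,0],0.6],[[0,0,0],0.7],[[0,0,0],0.7],[[0,0,0],0.7],[[0,0,0],0.7],[[0,0,0],0.6],[[0,0,0],0],[[0,0,0],0]]}'
python3 -c "
from h import *
need((.5355,.076,.162),1.3);print(r.read_state()['ft_torque'])"
```

```text
clock: 12.25
position: [0.5362, 0.076, 0.1643]
tool_rot: [2.683, 1.632, 0.003]
contact_force: [-1.3, -0.6, 5.3]
opening: 0.0472
grasp_force: 41.3
t12.25 pos [0.5362 0.076  0.1643] ang 1.093 need units [-0.01 -0.02  0.08] turn units -2.37 F [-1.3 -0.6  5.3] q [0.14 0.3  1.88 0.   0.96 0.62]
[-0.01196566  0.11001523 -0.04972714]
```

```bash
python3 -m inch '{"targets":[[[0,0,0],0.5],[[0,0,0],1],[[0,0,0],1],[[0,0,0],1],[[0,0,0],1],[[0,0,0],1],[[0,0,0],1],[[0,0,0],1]]}'
python3 -m inch '{"targets":[[[0,0,0],1],[[0,0,0],1],[[0,0,0],1],[[0,0,0],1],[[0,0,0],1],[[0,0,0],1],[[0,0,0],1],[[0,0,0],0.5]]}'
python3 -m inch '{"targets":[[[0,0,0],0.5],[[0,0,0],0],[[0,0,0],0],[[0,0,0],0],[[0,0,-0.1],0],[[0,0,-0.1],0],[[0,0,0],0],[[0,0,0],0]]}'
python3 -c "
from h import *
need((.5355,.076,.162),-.3);print(r.read_state()['ft_torque'])"
```

```text
clock: 12.92
position: [0.5363, 0.076, 0.1643]
tool_rot: [3.067, 0.678, 0.004]
contact_force: [1.3, -0.7, 4.0]
opening: 0.0469
grasp_force: 41.2
clock: 13.58
position: [0.5365, 0.0758, 0.1643]
tool_rot: [-3.122, 0.345, -0.005]
contact_force: [1.9, -1.4, 4.3]
opening: 0.047
grasp_force: 41.2
clock: 14.25
position: [0.5351, 0.076, 0.1693]
tool_rot: [-3.115, 0.405, 0.0]
contact_force: [-0.7, -0.5, -1.2]
opening: 0.0468
grasp_force: 41.2
t14.25 pos [0.5351 0.076  0.1693] ang -0.259 need units [ 0.01 -0.    0.24] turn units 0.47 F [-0.7 -0.5 -1.2] q [0.14 0.29 1.87 0.   0.97 1.97]
[-0.0345898   0.02301479  0.0174257 ]
```

It's free: the wrist reads only about the cap's weight. Lift to about 8 cm.

```bash
python3 -m inch '{"targets":[[[0,0,-0.2],0],[[0,0,-0.3],0],[[0,0,-0.4],0],[[0,0,-0.4],0],[[0,0,-0.4],0],[[0,0,-0.4],0],[[0,0,-0.3],0],[[0,0,-0.17],0]]}'
python3 -m inch '{"targets":[[[0,0,0],0],[[0,0,0],0],[[0,0,0],0],[[0,0,0],0],[[0,0,0],0],[[0,0,0],0],[[0,0,0],0],[[0,0,0],0]]}'
python3 -c "
from h import *
need((.5355,.076,.2463),-.26)
a=r.capture('top')[...,::-1][145:275,250:410];b=r.capture('scene')[...,::-1][190:350,200:400]
cv2.imwrite('pics/f.png',np.hstack([cv2.resize(a,(400,325)),cv2.resize(b,(400,325))]))
cv2.imwrite('pics/w4.png',r.capture('wrist')[...,::-1])"
```

```text
clock: 14.92
position: [0.5358, 0.076, 0.2481]
tool_rot: [-3.115, 0.406, -0.003]
contact_force: [0.8, -0.3, -0.9]
opening: 0.0468
grasp_force: 41.2
clock: 15.58
position: [0.5352, 0.0759, 0.2461]
tool_rot: [3.115, -0.406, -0.0]
contact_force: [0.4, 0.3, -1.1]
opening: 0.0471
grasp_force: 41.2
t15.58 pos [0.5352 0.0759 0.2461] ang -0.259 need units [ 0.01 -0.01 -0.01] turn units 0.01 F [ 0.4  0.3 -1.1] q [0.14 0.21 1.8  0.   1.14 1.97]
```

View pics/f.png

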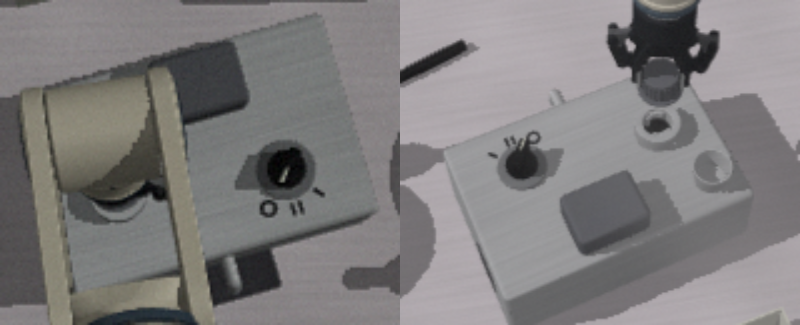

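View pics/w4.png

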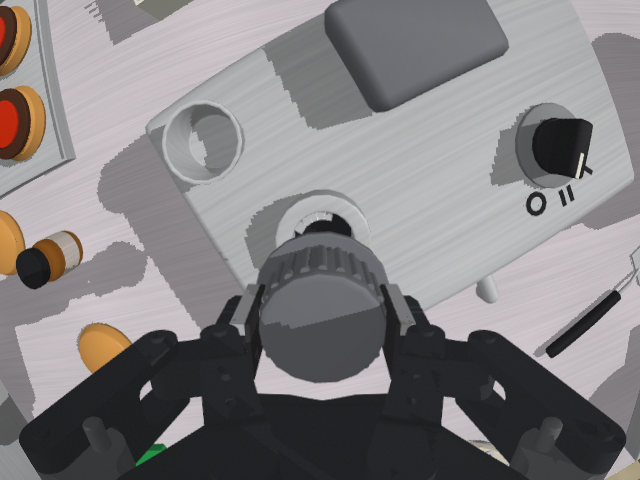

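The cap hangs over the open neck (wrist view: neck (323,228), cap (322,325)) and the portion cup stands. The knob's pointer in the wrist view runs ≈(584,153)→(578,178); I'll check its angle against the ring.

```bash
python3 -c "
from h import *
im=cv2.imread('pics/w4.png');g=cv2.cvtColor(im,cv2.COLOR_BGR2GRAY)
x0,y0=565,140;s=g[y0:190,x0:592]
m=(s>130).astype('uint8');n,l,st,c=cv2.connectedComponentsWithStats(m)
for i in range(1,n):
  if st[i,4]>8: print(st[i],c[i]+[x0,y0])
  if 20<st[i,4]<400:
    ys,xs=np.where(l==i);vx,vy,cx,cy=cv2.fitLine(np.c_[xs,ys].astype('float32'),cv2.DIST_L2,0,.01,.01).ravel()
    t=(xs-cx)*vx+(ys-cy)*vy
    P=[onz('wrist',cx+x0+vx*k,cy+y0+vy*k,.174) for k in (t.min(),t.max())]
    P.sort(key=lambda p:p[0]);d=P[0]-P[1];a=np.arctan2(d[1],d[0]);print(np.round(P,4),'ang',a,'theta',.7+(.2555+np.pi-a%(2*np.pi)))
print('ring',onz('wrist',536,204,.13),'onebar',onz('wrist',588,171,.13))
k=np.array([.5585,-.1147]);q=onz('wrist',536,204,.13)[:2]-k;print('ring ang',np.arctan2(q[1],q[0]),np.hypot(*q))
"
```

```text
[ 21   0   6  30 113] [589.30088496 156.57522124]
[[ 0.5421 -0.12    0.174 ]
 [ 0.562  -0.1252  0.174 ]] ang 2.883562034777051 theta 1.2135306188127422
[  0  13  27  37 408] [580.34313725 178.70343137]
ring [ 0.51268764 -0.09597357  0.13      ] onebar [ 0.52848795 -0.15541471  0.13      ]
ring ang 2.7535542705525797 0.04949193892501421
```

```bash
python3 -c "
from h import *
g=cv2.imread('pics/w4.png',0)
for y in range(146,184,2):print(y,*['%3d'%v for v in g[y,564:596]])
for A,B in (((583,153),(578,178)),((585,153),(577,178))):
  p,q=onz('wrist',*A,.174),onz('wrist',*B,.174);d=q-p;a=np.arctan2(d[1],d[0]);print(p,q,a,.7+.2555+np.pi-a%(2*np.pi))
"
```

```text
146  26  24  23  24  24  23  26  25  26  25  29  29  34  36  40  41  43  45  46  47  46  47  47  47  40 143 182 182 183 183 183 183
148  25  26  26  23  24  25  23  25  22  28  29  31  35  39  40  41  43  44  45  46  47  47  46  45  49 183 184 184 183 183 182 181
150  24  26  25  27  26  25  27  25  23  27  30  33  37  39  42  43  44  44  46  45  45  44  45  41 102 182 182 182 182 183 182 183
152  23  27  25  25  26  25  23  26  26  26  31  33  36  40  43  43  57  84  60  46  45  45  45  53 171 182 183 182 182 183 184 182
154  26  25  26  27  24  24  26  23  26  29  34  35  38  41  42  45 127 219 219 207  44  44  41  63 183 182 183 184 182 181 181 181
156  23  26  26  24  24  26  24  25  27  31  34  38  39  42  43  51 180 219 218 183  51  44  36 152 184 183 182 181 181 183 183 184
158  24  25  23  25  25  24  24  25  26  31  36  37  41  42  42 110 218 218 216 114  42  42  53 182 182 182 183 183 184 185 186 185
160  25  24  25  25  25  25  26  27  29  33  35  39  41  41  45 154 218 219 202  59  42  37 123 182 184 184 185 185 186 185 183 183
162  23  24  24  24  25  25  26  28  31  34 
[... 935 characters left out ...]
 217 217  69  32  34  62 176 179 179 179 181 183 185 188 190 189 186 185 183
178 126 126 126 127 127 127 128 131 137 176 136 112 146 170 183  69  93 127 179 179 181 183 185 189 189 189 186 184 183 182 182 182
180 126 125 127 128 127 138 158 177 185 186 185 183 183 182 180 180 180 182 183 185 188 191 188 186 183 183 182 182 182 183 184 187
182 127 126 127 139 176 182 185 185 184 183 182 180 179 180 181 183 186 188 189 188 186 184 184 182 181 183 183 184 186 187 187 187
[ 0.55408165 -0.11634706  0.174     ] [ 0.53759064 -0.10900529  0.174     ] 2.7227388525574554 1.3743538010323375
[ 0.55376468 -0.11828351  0.174     ] [ 0.53777451 -0.10805895  0.174     ] 2.5726855076851343 1.5244071459046586
```

The pointer measures ≈1.38 rad, so the selector is still at the fill mark. The cap is held still and level, 82 mm above the rim.

```bash
python3 -c "
from plant import r
print(r.hand_in())"
```

```text
the job is handed in; nothing more can be done
None
```

The job is handed in: the selector is at the fill mark (measured about 1.38 rad), and the cap came off clockwise and is held still and level about 82 mm above its neck; I saw nothing else moved in the last pictures, and the clock read under 16 s.

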